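# Check a brake lever on its test stand

### The arm

A 6-joint arm with a two-finger parallel gripper is mounted at the origin on a cart in front of the work surface, level with it; the furniture and walls round the work are solid. World frame = base frame: x ahead of the robot, y to its left, z up, the work surface at z = 0. Lengths are in m, angles in rad, forces in N, time in s.
With the tool pointing down it reaches from about 0.3 to 0.75 m from the base axis. Payload 8.5 kg.
Tool frame: the origin (TCP) lies midway between the tips of the shut fingers; the grasp point (between the pads) lies 19 mm behind it; z points along the fingers, y is the line along which they close (so a half turn about z gives the same grasp; the last joint's range is limited). The gripper opens to 85 mm and grips with 20 to 120 N. Pads are 22 mm wide; open, the fingers measure 114 mm over their backs; the gripper's body (76 mm by 85 mm) begins 54 mm behind the grasp point. The pads swing forward as they close: fully open they stand 13 mm farther back than shut.
Start: joints at [0.921, 0.381, 1.297, -0, 1.464, -0.215], TCP at [0.232, 0.499, 0.231] pointing down, gripper open.
Joint ranges: [-3.11, 3.11], [-0.89, 2.33], [0.22, 2.48], [-1.42, 4.56], [0.17, 2.85], [-2.88, 2.88]. Speed limits (rad/s): [2.39, 2.39, 3.14, 3.14, 3.14, 3.14].

### API

Orientations are given as a 3x3 rotation matrix whose columns are the frame's x, y, z axes.
In Python, from station import ctrl gives the robot as it stands.
- The arm moves only by the tool inch_along, called after ">>>" as name(argument=value, ...) on one line, values as JSON. Schema: {"type":"object","properties":{"moves":{"type":"array","items":{"type":"array","items":{"type":"array","items":{"type":"number"},"minItems":6,"maxItems":6},"minItems":1,"maxItems":20},"minItems":1,"maxItems":1},"aperture":{"type":"number"},"clamp_n":{"type":"number"},"only":{"type":"string"},"quiet":{"type":"boolean"},"lines":{"type":"string"}},"required":["moves"],"additionalProperties":false}. moves is a list that holds a single list of rows (three levels of brackets), with 1 to 20 rows, each of 6 numbers: dx, dy, dz in shares of the most that a row can go, 1 being 62.5 mm, then a rotation vector rx, ry, rz in a scale on which 1.0 is pi rad; each row shifts and turns the commanded pose from where the row before left it, along the tool's axes as they then stand; what a row does not reach is not made up. A row lasts 1/8 s, in which the tool goes at most 0.0625 m and 0.188 rad, less where a joint would pass 70% of its speed; a pose out of reach is approached as far as the arm can. aperture is the opening from 0.0 (shut) to 1.0 (fully open), set as the call begins (left out keeps the last). The fingers move at their own pace and stop on an object; clamp_n is the grip in N (left out, the last holds). Time passes only in rows, so rows that do not move let the fingers close. The tool returns the time, the measured TCP pose, the force, the opening and the grip force at its end. only (a regular expression) keeps the lines of the reply that match it, lines (a string "A,B") keeps lines A to B, and quiet returns only ok. Input that does not fit is refused with a message, and nothing moves.
- ctrl.get_state(): the state, without advancing time (a new reading comes with each control period).
- ctrl.snapshot(name): name is "scene" or "top"; returns a dict with "pixels" (420x560x3 uint8, blue, green, red), "mtx" (3x3 intrinsics, pixels), "k1" (the pictures are not rectified: a ray, as slopes to the right and down, at radius r is drawn at 1 + k1 r^2 times it, then the intrinsics apply), "world_from_camera" (4x4, takes a point from camera to world coordinates). Camera axes: x right, y down, z forward; pixel columns grow to the right and rows downward; lengths in m; the calibration is good to about 2 mm. A picture is of the moment at which its call begins. There is no depth.
- ctrl.sign_off(): hands the job in; it is judged then, once.
The state is a dict: "time": time; "qpos": joint angles; "joint_velocities": joint speeds; "effort": joint torques, N m; "tcp_pos": TCP position; "tool_rot": TCP orientation; "force": force on the tool from outside, world axes, zero at the start; "ft_torque": the same for the moment, N m; "gripper_width": opening from 0.0 (shut) to 1.0 (fully open); "grasp_force": force on a finger pad.
Only numpy, scipy, OpenCV 4.12 (cv2) and the standard library are available. Lean on these libraries where they do the work, as an engineer would, in place of code of your own. Each camera call takes 0.05 s, during which the arm holds its last target. There are 200 camera calls.

### The job

Check that the red brake lever on the test stand stops short of the bar. Press the lever in with the outside of your fingers until it comes up firm against its stop and keep it there for a second, let it come all the way out again, then press it in to its stop a second time and finish while still holding it there, firmly but not hard (about 10 N), so that the gap to the bar can be measured. Only push on the lever's outer side: do not grip the lever, do not touch the rubber grip on the bar, and leave the things lying round the stand where they are.

Things in the scene. Friction and masses are not known exactly. Their poses are not given: they have to be found in the camera images.
- stand: Grey lever test stand, fixed. Base plate 100 x 230 x 12 mm; posts at y = -98 and +98 mm with clamps 46 mm long in x carry a level steel bar, 22 mm thick, 225 mm long, axis 105 mm above the bench. Top of the stand 125 mm. Origin: on the bench below the bar's middle, base plate x -40 to +60. z up, bar along y; the lever is on the -x side, which faces the robot.
- grip: Black ribbed rubber grip on the bar, 32 mm thick (35 mm at its collar), from y = -88 to +40 mm in the stand's frame. Origin on the bar's axis, 105 mm above the bench; axes as the stand's. It belongs to the bar: not to be touched.
- blade: Red brake lever blade, 18 mm high, before (-x of) the bar. Origin: on its vertical pivot pin, at blade mid height, 105 mm above the bench, x = -45, y = +66 mm in the stand's frame. It turns with the lever. The blade runs from the pivot along its own -y, free to press from y = -30 to -105 mm, ending in a 20 mm ball at -116. Outer face at x = -5 mm; pressed towards its own +x (to the bar).
- blade_inner: Black strip on the inner face of the lever blade, 80 x 18 mm, facing the bar at x = +6 mm of the blade's frame. Same origin and axes as the blade. Not to be touched: fingers there would be gripping the lever.
- lever_press (a point): The point to press: on the outer face of the lever blade at mid height, 80 mm from the pivot pin (x = -5, y = -80 mm in the blade's frame). It turns with the lever.
- lever (a joint): Lever angle, rad: 0 = fully out (rest; blade 0.30 rad off parallel with the bar), grows as pressed; 0.34 = at its rigid stop, blade nearly parallel with the bar and about 20 mm clear of the rubber grip. Sprung outwards: at lever_press about 2 N to start, 4.5 N just before the stop; stroke there 27 mm. 0.32 or more counts as at the stop, 0.03 or less as all the way out.
- lighter: Bystander: small green lighter with a grey top, 12 x 72 x 12 mm, lying flat. Origin under its centre. Must not be moved.
- bottle: Bystander: small brown bottle with a black cap, 40 mm thick, 76 mm tall, standing on the bench. Origin under its centre. Must not be moved.
- pot: Bystander: small white lidded pot, 46 mm across, 30 mm tall, standing on the bench. Origin under its centre. Must not be moved.
- pliers: Bystander: red-handled pliers, 46 x 134 x 13 mm, lying flat with their length along their own y. Origin under their centre. Must not be moved.

How it is judged:
By the outcome, as a careful person would: the job done as asked, in the order asked, and still so for the second after the job is handed in, while the arm keeps its last pose, push and grip.
It also fails if it takes over 58 s, if anything falls off the work surface, if the arm or the gripper's body presses on something with over 40 N, if the wrist force passes 120 N, or if a joint passes its speed limit or range.

## Working session

There is one attempt and no reset: what is moved stays moved. The work goes in short steps, Python scripts to look and compute and a tool call to move; the robot and the scene stay as the last step left them, time stands still between calls to the robot, and variables do not carry over. Pictures are saved under pics/ and viewed, at most 10 in all, crops included, and the job is handed in when it is done.

```bash
mkdir -p pics; ls
```

Run:
```python
from station import ctrl
import cv2,numpy as np
for n in("scene","top"):
    s=ctrl.snapshot(n); cv2.imwrite(f"pics/{n}0.png",s["pixels"]); np.savez(f"{n}0.npz",**s)
    print(n,s["mtx"].tolist(),s["k1"],np.round(s["world_from_camera"],3).tolist())
st=ctrl.get_state(); print(st["tcp_pos"],np.round(st["tool_rot"],3).tolist(),st["time"])
```

```text
pics
station.py
scene [[529.0687273439106, 0.0, 283.98537261293643], [0.0, 529.0687273439106, 207.58981307355745], [0.0, 0.0, 1.0]] -0.19352811101591302 [[0.461, -0.573, 0.678, -0.064], [-0.887, -0.3, 0.35, 0.078], [0.003, -0.763, -0.646, 0.653], [0.0, 0.0, 0.0, 1.0]]
top [[531.5620589803616, 0.0, 283.7195383582186], [0.0, 531.5620589803616, 201.83068987899335], [0.0, 0.0, 1.0]] -0.10443377914207376 [[0.003, -0.998, 0.069, 0.448], [-1.0, -0.002, 0.003, 0.364], [-0.003, -0.069, -0.998, 0.936], [0.0, 0.0, 0.0, 1.0]]
[0.23153002 0.49861569 0.23079537] [[-0.907, 0.421, -0.001], [0.421, 0.907, -0.001], [0.0, -0.001, -1.0]] 0.1
```

View pics/scene0.png

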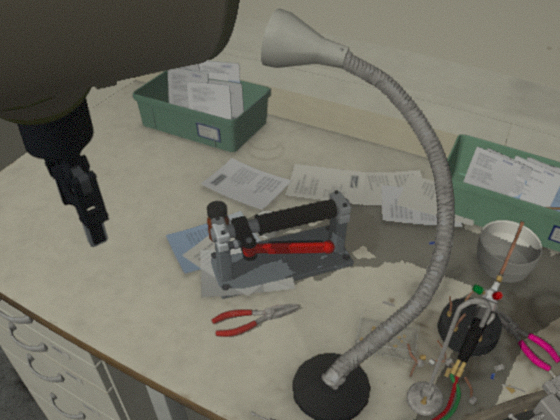

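View pics/top0.png

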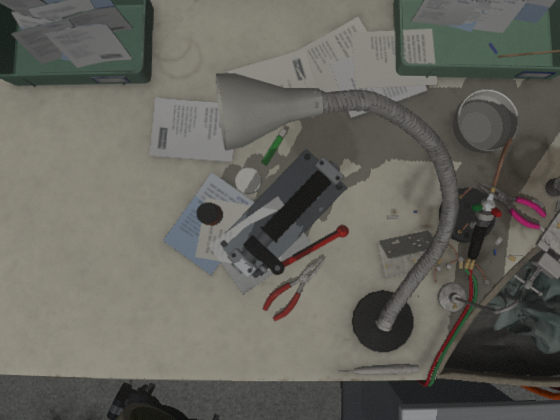

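The stand is in mid-view: in the top view the lever's ball is at about (343,231) and its pivot at (278,268). The pliers lie at about (295,287), and the lamp's neck is to the right. I'll zoom in on both views.

Create h.py:
```python
import numpy as np,cv2
def load(n):
    d=np.load(n+".npz"); return {k:d[k] for k in d}
def ray(s,uv):
    K=s["mtx"];k=float(s["k1"])
    p=cv2.undistortPoints(np.array([[uv]],float),K,np.array([k,0,0,0,0.]))[0,0]
    T=s["world_from_camera"]; return T[:3,3],T[:3,:3]@np.array([p[0],p[1],1.])
def plane(s,uv,z):
    o,d=ray(s,uv); return o+d*(z-o[2])/d[2]
def tri(s1,a,s2,b):
    o,d=ray(s1,a);p,e=ray(s2,b)
    A=np.stack([d,-e],1); t=np.linalg.lstsq(A,p-o,rcond=None)[0]
    x,y=o+d*t[0],p+e*t[1]; return (x+y)/2,np.linalg.norm(x-y)
def proj(s,X):
    T=np.linalg.inv(s["world_from_camera"]); c=T[:3,:3]@X+T[:3,3]
    return cv2.projectPoints(c.reshape(1,1,3),np.zeros(3),np.zeros(3),s["mtx"],np.array([float(s["k1"]),0,0,0,0]))[0].ravel()
```

Run:
```python
from h import *
a=load("top0")["pixels"][140:330,180:380];b=load("scene0")["pixels"][180:340,190:370]
a=cv2.resize(a,None,fx=3,fy=3,interpolation=2);b=cv2.resize(b,None,fx=4,fy=3.5,interpolation=2)
b=cv2.resize(load("scene0")["pixels"][180:340,190:370],None,fx=3.5,fy=3.5,interpolation=2)
cv2.imwrite("pics/a.png",a);cv2.imwrite("pics/b.png",b)
```

```text
(no output)
```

View pics/a.png

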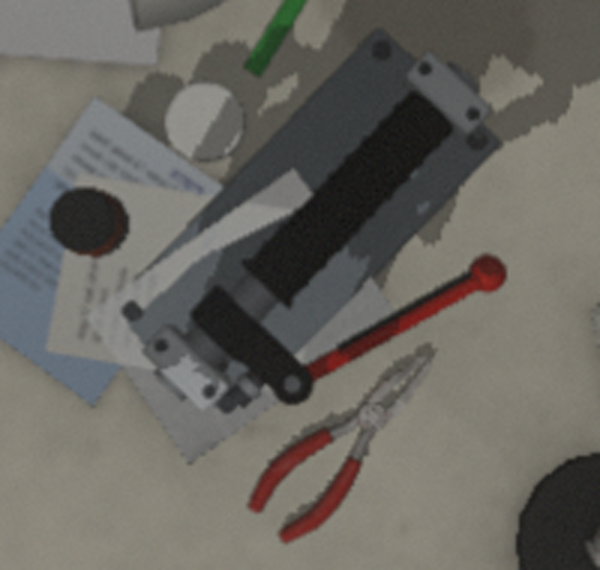

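View pics/b.png

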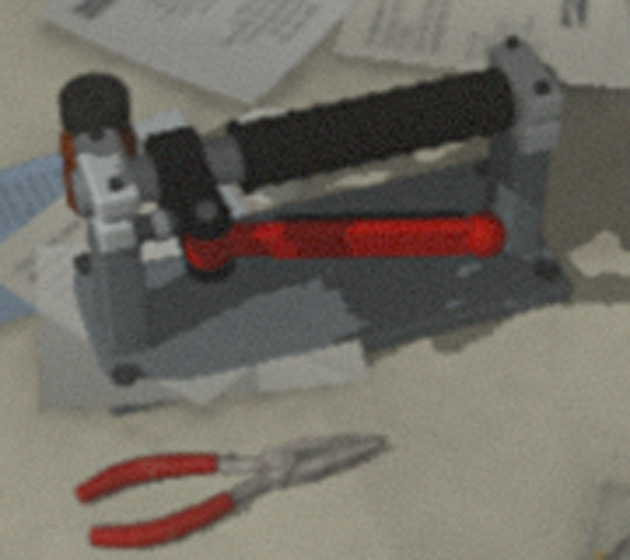

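The top crop shows the ball at (342.7,230.7) and the pivot at (277.7,267.7). The post tops are at (329,171) and (241.7,262.7). In the scene view the ball is at (328.9,246.9).

Run:
```python
from h import *
t=load("top0");s=load("scene0")
b,e=tri(t,(342.7,230.7),s,(328.9,246.9)); print("ball",b,e)
B=plane(t,(342.7,230.7),.105); 
for zp in(.105,.12):
  print("piv",zp,plane(t,(277.7,267.7),zp))
P=plane(t,(277.7,267.7),.118)
print("len",np.linalg.norm((B-P)[:2]),"expect .116")
p1=plane(t,(329,171),.125);p2=plane(t,(241.7,262.7),.125)
d=(p2-p1)[:2];print("posts",p1,p2,np.linalg.norm(d),"exp .196")
y=d/np.linalg.norm(d); yaw=np.arctan2(-y[0],y[1]); print("yaw",yaw)
bl=(P-B)[:2]; print("blade yaw",np.arctan2(-bl[0],bl[1]))
x=np.array([y[1],-y[0]]); o=((p1+p2)/2)[:2]; print("o",o,"pivot pred",o-.045*x+.066*y)
for nm,uv,z in[("plier tip",(323,256),.008),("pl hand1",(265,308),.01),("pl hand2",(276,319),.01),("pot",(248,180),.03),("bottle cap",(209.5,214),.076),("lamp base",(383,320),.02),("lamp top?",(442,180),.35)]:print(nm,plane(t,uv,z))
# lamp gooseneck triangulation guess
print(proj(t,b),proj(s,B))
```

```text
ball [0.46079311 0.27476759 0.10573557] 0.00020004588380343396
piv 0.105 [0.40297648 0.37623643 0.105     ]
piv 0.12 [0.40378886 0.37602334 0.12      ]
len 0.1162511913028885 expect .116
posts [0.55208841 0.29756521 0.125     ] [0.41142923 0.43075238 0.125     ] 0.19371068445732392 exp .196
yaw 0.812676808624136
blade yaw 0.5132403365132668
o [0.48175882 0.3641588 ] pivot pred [0.40289415 0.37686171]
plier tip [0.4181761 0.2988208 0.008    ]
pl hand1 [0.32815302 0.39935954 0.01      ]
pl hand2 [0.30925413 0.38026587 0.01      ]
pot [0.54840955 0.42874674 0.03      ]
bottle cap [0.48772052 0.48770059 0.076     ]
lamp base [0.30885226 0.19652733 0.02      ]
lamp top? [0.5136609  0.18933484 0.35      ]
[342.75756639 230.67175316] [328.78670923 247.27099933]
```

Run:
```python
from h import *
t=load("top0");s=load("scene0")
S=np.array([(335,380),(375,345),(410,305),(435,255),(445,200),(437,150),(415,105),(385,75),(347,55),(305,42),(268,40)],float)
Tp=np.array([(384,325),(405,290),(430,258),(445,220),(447,175),(430,140),(400,112),(365,100),(322,101),(275,110),(225,110)],float)
f=np.linspace(0,10,201); C=np.stack([np.interp(f,range(11),Tp[:,k]) for k in(0,1)],1)
for p in S:
  r=[(tri(s,p,t,c),c) for c in C]
  for (X,e),c in sorted(r,key=lambda q:q[0][1])[:2]: print(p,c.round(),X.round(3),round(e,4))
```

```text
[335. 380.] [386. 322.] [0.307 0.192 0.025] 0.0005
[335. 380.] [387. 320.] [0.309 0.191 0.022] 0.0024
[375. 345.] [322. 101.] [ 0.865  0.254 -0.645] 0.0002
[375. 345.] [408. 287.] [0.368 0.16  0.049] 0.0003
[410. 305.] [363. 100.] [ 0.785  0.176 -0.329] 0.0009
[410. 305.] [430. 258.] [0.418 0.134 0.095] 0.001
[435. 255.] [403. 115.] [ 0.682  0.142 -0.05 ] 0.0
[435. 255.] [445. 220.] [0.476 0.124 0.144] 0.0
[445. 200.] [443. 166.] [0.553 0.137 0.181] 0.0001
[445. 200.] [447. 177.] [0.535 0.136 0.195] 0.0001
[437. 150.] [445. 171.] [0.533 0.161 0.271] 0.0
[437. 150.] [444. 170.] [0.536 0.162 0.269] 0.0002
[415. 105.] [445. 213.] [0.476 0.189 0.359] 0.0002
[415. 105.] [409. 120.] [0.594 0.212 0.295] 0.0003
[385.  75.] [368. 101.] [0.611 0.266 0.32 ] 0.0005
[385.  75.] [432. 252.] [0.435 0.217 0.407] 0.0005
[347.  55.] [408. 287.] [0.403 0.249 0.435] 0.0003
[347.  55.] [322. 101.] [0.605 0.323 0.34 ] 0.0006
[305.  42.] [268. 110.] [0.592 0.384 0.353] 0.0006
[305.  42.] [270. 110.] [0.591 0.383 0.353] 0.0018
[268.  40.] [225. 110.] [0.59  0.438 0.346] 0.0111
[268.  40.] [227. 110.] [0.589 0.436 0.347] 0.0136
```

Units first: shifts go in shares of 62.5 mm and turns go in shares of pi rad. So -0.031 m is -0.496, -0.0168 m is -0.2688, 0.0567 rad is 0.018.

>>> inch_along(moves=[[[-0.496,-0.2688,0.064,0,0,0],[-0.496,-0.2688,0.064,0,0,0],[-0.496,-0.2688,0.064,0,0,0],[-0.496,-0.2688,0.064,0,0,0],[-0.496,-0.2688,0.064,0,0,0],[-0.496,-0.2688,0.064,0,0,0],[-0.496,-0.2688,0.064,0,0,0],[-0.496,-0.2688,0.064,0,0,0],[0,0,0,0,0,0.018],[0,0,0,0,0,0.018],[0,0,0,0,0,0.018],[0,0,0,0,0,0.018],[0,0,0,0,0,0.018],[0,0,0,0,0,0],[0,0,0,0,0,0]]], aperture=0.0, clamp_n=30)

```text
time: 1.98
tcp_pos: [0.3999, 0.2724, 0.1992]
tool_rot: [[-0.754, 0.657, -0.0], [0.657, 0.754, -0.0], [0.0, -0.0, -1.0]]
force: [0.3, -0.0, -0.1]
gripper_width: 0.001
grasp_force: 0.0
```

```bash
python3 -c "
from station import ctrl
s=ctrl.get_state();print(s['tcp_pos'],s['tool_rot'].round(3).tolist(),s['force'],s['gripper_width'])"
```

```text
[0.39989772 0.27241878 0.19920407] [[-0.754, 0.657, -0.0], [0.657, 0.754, -0.0], [0.0, -0.0, -1.0]] [ 0.32823325 -0.04592036 -0.06212858] 0.0014724193788184852
```

Converted, 0.02 m is 0.32, 0.011 m is 0.176.

>>> inch_along(moves=[[[-0.112,0,0.32,0,0,0],[-0.112,0,0.32,0,0,0],[0,0,0.32,0,0,0],[0,0,0.32,0,0,0],[0,0,0.32,0,0,0],[0,0,0.176,0,0,0],[0,0,0,0,0,0],[0,0,0,0,0,0]]])

```text
time: 2.98
tcp_pos: [0.4109, 0.2634, 0.089]
tool_rot: [[-0.753, 0.658, 0.001], [0.658, 0.753, 0.0], [-0.001, 0.001, -1.0]]
force: [0.2, 0.2, 1.0]
gripper_width: 0.0
grasp_force: 0.0
```

Run:
```python
from station import ctrl
import cv2,numpy as np
s=ctrl.snapshot("scene"); cv2.imwrite("pics/c.png",cv2.resize(s["pixels"][100:340,150:450],None,fx=2.5,fy=2.5))
```

```text
(no output)
```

View pics/c.png

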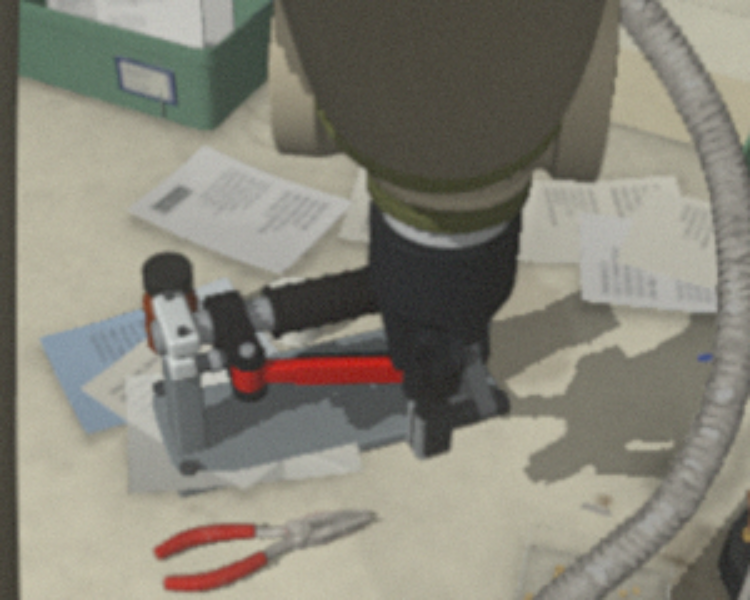

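The shut fingers, at about (430,430) in the crop, stand in front of the blade and clear of the pliers. I'll press now.

Converted, 0.01 m is 0.16, 0.005 m is 0.08.

>>> inch_along(moves=[[[0,0.16,0,0,0,0],[0,0.16,0,0,0,0],[0,0.16,0,0,0,0],[0,0.08,0,0,0,0],[0,0.08,0,0,0,0],[0,0,0,0,0,0]]])

```text
time: 3.78
tcp_pos: [0.4367, 0.2934, 0.0881]
tool_rot: [[-0.753, 0.658, -0.001], [0.658, 0.753, -0.0], [0.0, -0.001, -1.0]]
force: [-1.9, -2.8, -0.5]
gripper_width: -0.001
grasp_force: 1.2
```

>>> inch_along(moves=[[[0,0.08,0,0,0,0],[0,0.08,0,0,0,0],[0,0.064,0,0,0,0],[0,0.032,0,0,0,0],[0,0,0,0,0,0],[0,0,0,0,0,0]]])

```text
time: 4.53
tcp_pos: [0.4473, 0.3053, 0.0883]
tool_rot: [[-0.753, 0.658, -0.0], [0.658, 0.753, -0.0], [-0.0, -0.0, -1.0]]
force: [-1.2, -3.3, -0.1]
gripper_width: -0.005
grasp_force: 1.8
```

Converted, 0.002 m is 0.032, 0.001 m is 0.016.

>>> inch_along(moves=[[[0,0.032,0,0,0,0],[0,0.016,0,0,0,0],[0,0,0,0,0,0]]])

```text
time: 4.9
tcp_pos: [0.4494, 0.3077, 0.0883]
tool_rot: [[-0.753, 0.658, 0.0], [0.658, 0.753, -0.0], [-0.0, 0.0, -1.0]]
force: [0.2, -4.1, -0.0]
gripper_width: 0.001
grasp_force: 1.9
```

>>> inch_along(moves=[[[0,0.016,0,0,0,0],[0,0,0,0,0,0],[0,0,0,0,0,0]]])

```text
time: 5.28
tcp_pos: [0.45, 0.3084, 0.0883]
tool_rot: [[-0.753, 0.658, 0.0], [0.658, 0.753, -0.0], [-0.0, 0.0, -1.0]]
force: [0.1, -4.9, -0.3]
gripper_width: 0.003
grasp_force: 2.0
```

>>> inch_along(moves=[[[0,0.016,0,0,0,0],[0,0,0,0,0,0],[0,0,0,0,0,0]]])

```text
time: 5.65
tcp_pos: [0.4507, 0.3091, 0.0883]
tool_rot: [[-0.753, 0.658, 0.0], [0.658, 0.753, -0.0], [-0.0, -0.0, -1.0]]
force: [-0.8, -5.8, -0.1]
gripper_width: -0.001
grasp_force: 2.0
```

Converted, 0.001 m is 0.016.

>>> inch_along(moves=[[[0,0.016,0,0,0,0],[0,0,0,0,0,0],[0,0,0,0,0,0]]])

```text
time: 6.02
tcp_pos: [0.4514, 0.3098, 0.0883]
tool_rot: [[-0.753, 0.658, 0.0], [0.658, 0.753, -0.0], [-0.0, -0.0, -1.0]]
force: [1.0, -5.2, 0.1]
gripper_width: 0.002
grasp_force: 2.1
```

>>> inch_along(moves=[[[0,0.016,0,0,0,0],[0,0,0,0,0,0],[0,0,0,0,0,0]]])

```text
time: 6.4
tcp_pos: [0.4519, 0.3103, 0.0883]
tool_rot: [[-0.753, 0.658, -0.0], [0.658, 0.753, -0.001], [-0.0, -0.001, -1.0]]
force: [-1.1, -7.0, 0.3]
gripper_width: -0.002
grasp_force: 2.8
```

Converted, 0.001 m is 0.016.

>>> inch_along(moves=[[[0,0.016,0,0,0,0],[0,0,0,0,0,0],[0,0,0,0,0,0]]])

```text
time: 6.78
tcp_pos: [0.452, 0.3105, 0.0883]
tool_rot: [[-0.753, 0.658, -0.002], [0.658, 0.753, -0.002], [-0.0, -0.003, -1.0]]
force: [-2.6, -10.1, 3.2]
gripper_width: 0.001
grasp_force: 5.0
```

>>> inch_along(moves=[[[0,0.008,0,0,0,0],[0,0,0,0,0,0],[0,0,0,0,0,0]]])

```text
time: 7.15
tcp_pos: [0.4521, 0.3106, 0.0883]
tool_rot: [[-0.753, 0.658, -0.002], [0.658, 0.753, -0.003], [-0.0, -0.004, -1.0]]
force: [-4.2, -12.7, 3.5]
gripper_width: -0.001
grasp_force: 6.0
```

Firm at the stop: the force rises with almost no travel, at about 12 N. I'll hold, take a check image, then release.

>>> inch_along(moves=[[[0,0,0,0,0,0],[0,0,0,0,0,0],[0,0,0,0,0,0],[0,0,0,0,0,0],[0,0,0,0,0,0],[0,0,0,0,0,0],[0,0,0,0,0,0],[0,0,0,0,0,0],[0,0,0,0,0,0],[0,0,0,0,0,0],[0,0,0,0,0,0],[0,0,0,0,0,0]]])

```text
time: 8.65
tcp_pos: [0.4521, 0.3106, 0.0883]
tool_rot: [[-0.753, 0.658, -0.002], [0.658, 0.753, -0.003], [-0.0, -0.004, -1.0]]
force: [-3.8, -12.2, 3.8]
gripper_width: -0.001
grasp_force: 6.0
```

```bash
python3 -c "
from station import ctrl;import cv2
s=ctrl.snapshot('scene');cv2.imwrite('pics/d.png',cv2.resize(s['pixels'][180:320,190:370],None,fx=3.5,fy=3.5))"
```

>>> inch_along(moves=[[[0,-0.08,0,0,0,0],[0,-0.08,0,0,0,0],[0,-0.096,0,0,0,0],[0,-0.128,0,0,0,0],[0,-0.16,0,0,0,0],[0,-0.16,0,0,0,0],[0,-0.16,0,0,0,0],[0,0,0,0,0,0],[0,0,0,0,0,0],[0,0,0,0,0,0],[0,0,0,0,0,0],[0,0,0,0,0,0]]])

```text
time: 10.2
tcp_pos: [0.4175, 0.2712, 0.0883]
tool_rot: [[-0.753, 0.658, 0.0], [0.658, 0.753, 0.0], [0.0, 0.0, -1.0]]
force: [0.7, 0.3, 0.0]
gripper_width: -0.002
grasp_force: 0.0
```

```bash
python3 -c "
from station import ctrl;import cv2
s=ctrl.snapshot('scene');cv2.imwrite('pics/e.png',cv2.resize(s['pixels'][180:320,190:370],None,fx=3.5,fy=3.5))
a=cv2.imread('pics/d.png');b=cv2.imread('pics/e.png');c=cv2.vconcat([a,b]);cv2.imwrite('pics/de.png',cv2.resize(c,None,fx=.6,fy=.6))"
```

```text
(no output)
```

View pics/de.png

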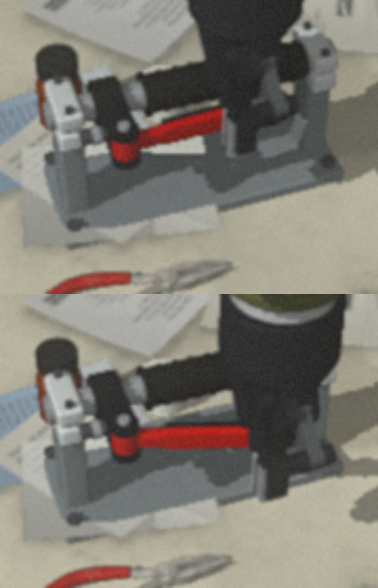

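Top half: the blade is parallel with the bar at its stop. Bottom half: it is back out at rest, with the fingers clear of it. Now the second press.

Converted, 0.01 m is 0.16, 0.008 m is 0.128.

>>> inch_along(moves=[[[0,0.16,0,0,0,0],[0,0.16,0,0,0,0],[0,0.128,0,0,0,0],[0,0.096,0,0,0,0],[0,0.08,0,0,0,0],[0,0.08,0,0,0,0],[0,0.064,0,0,0,0],[0,0.032,0,0,0,0],[0,0.016,0,0,0,0],[0,0.016,0,0,0,0],[0,0.016,0,0,0,0],[0,0.008,0,0,0,0],[0,0,0,0,0,0],[0,0,0,0,0,0],[0,0,0,0,0,0],[0,0,0,0,0,0]]])

```text
time: 12.25
tcp_pos: [0.4521, 0.3104, 0.0882]
tool_rot: [[-0.753, 0.658, -0.002], [0.658, 0.753, -0.002], [-0.0, -0.003, -1.0]]
force: [-3.0, -10.4, 2.4]
gripper_width: 0.004
grasp_force: 4.8
```

>>> inch_along(moves=[[[0,0,0,0,0,0],[0,0,0,0,0,0],[0,0,0,0,0,0],[0,0,0,0,0,0],[0,0,0,0,0,0],[0,0,0,0,0,0],[0,0,0,0,0,0],[0,0,0,0,0,0],[0,0,0,0,0,0],[0,0,0,0,0,0]]])

```text
time: 13.5
tcp_pos: [0.4521, 0.3104, 0.0882]
tool_rot: [[-0.753, 0.658, -0.002], [0.658, 0.753, -0.002], [-0.0, -0.003, -1.0]]
force: [-3.4, -10.7, 1.5]
gripper_width: -0.001
grasp_force: 4.8
```

```bash
python3 -c "
from station import ctrl;import cv2
s=ctrl.snapshot('scene');cv2.imwrite('pics/f.png',cv2.resize(s['pixels'][150:340,190:400],None,fx=3,fy=3))"
```

```text
(no output)
```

View pics/f.png

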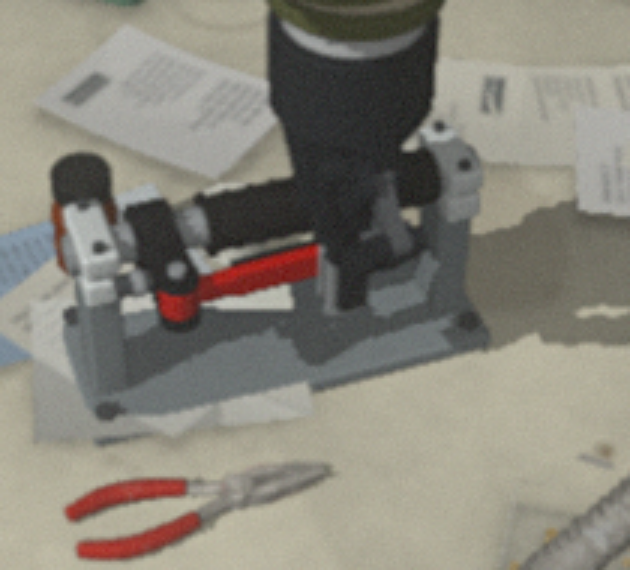

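The lever, at about (255,272), is held at its stop parallel with the bar, and the pliers haven't moved. I'm handing the job in.

```bash
python3 -c "
from station import ctrl
print(ctrl.sign_off())"
```

```text
the job is handed in; nothing more can be done
None
```

The lever was pressed to its stop and held for over a second, let all the way out, then pressed in again; I handed the job in at about 13.5 s, still holding it at the stop with about 10 N.

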